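# Shut and lock the filter hatch of a bench air cleaner

### The job

The filter of the small white bench air cleaner has just been changed and its grey hatch is still standing open. Push the hatch down with the fingertips until it is shut on its rubber seal, then set a fingertip in the slot of the round black fastener and turn it clockwise a full quarter turn to its stop, so that its orange pointer stands at the green dot and the hatch stays locked flush when you let go. Do not turn the fastener before the hatch is down, do not lift the hatch, and leave the bottle, the cup and the amber pot beside it standing where they are.

Things in the scene. Friction and masses are not known exactly. Their poses are not given: they have to be found in the camera images.
- filter_unit: white box-shaped bench air cleaner, fixed to the worktop, 240 mm deep (x), 260 mm wide (y), 112 mm high to its rim. Origin at the centre of its underside, on the worktop; x points to its rear (hinge side), y to its left, z up. Its grey hatch, 252 mm wide, covers the top and is hinged along the rear edge
- hatch_hinge (a point): middle of the hatch's hinge line, at the rear of the unit, 116 mm above the worktop; the hinge line runs along the unit's y axis
- hatch_edge (a point): middle of the hatch's free (front) edge, on its upper face, 237 mm from the hinge line; moves with the hatch. Axes: x along the hatch from free edge to hinge, y to its left, z out of its upper face. This face is flat and bare to the left and right of the fastener (over 60 mm from the middle); shut, it lies 120 mm above the worktop
- hatch (a joint): opening angle of the hatch, rad: 0 shut flush, grows as it opens, stops at -0.005 and 0.9. A friction hinge: it stays where it is left and moves for a few N at the free edge. Over the last 4 mm there it squeezes a springy rubber seal (about 8 N when flush); let go unlocked, it springs back about 3 mm (0.013 rad)
- slot_centre (a point): on the axis of the round black fastener (disc of 94 mm diameter), at the floor of its slot, 149 mm from the hinge line, mid-width; moves with the hatch, 122 mm above the worktop when shut. The straight slot, 36 mm wide and 17 mm deep, runs right across the disc. Axes: y along the slot, -y towards the pointer end, z out of the hatch; they turn with the fastener
- slot_pointer (a point): floor of the slot 40 mm from the axis, at the end with the orange stripe (the pointer). A fixed collar, 100 mm inside and 116 mm outside diameter, rings the disc and closes the slot's ends; its top is 141 mm above the worktop when shut. Pointer at the white ring (the unit's -y side): unlocked; at the green dot (front): locked
- fastener (a joint): angle of the fastener, rad: 0 unlocked (slot along the unit's y axis), grows clockwise seen from above, stops at 1.571 (locked, slot along the unit's x axis). Stays where it is left; turning takes 0.1 N m, up to 0.2 N m past 0.8 rad, where its cam runs under a keeper and draws the hatch down. The cam catches only if the free edge is within about 8 mm of flush
- fix_bottle: loose white bottle with a blue cap, 44 mm diameter, 115 mm high, standing at the right of the unit; origin at the centre of its underside, z up
- sample_cup: loose sample cup with a yellow lid, 49 mm diameter, 60 mm high, standing at the right of the unit; origin at the centre of its underside, z up
- amber_pot: loose amber pot with a white lid, 40 mm diameter, 75 mm high, standing at the left of the unit; origin at the centre of its underside, z up

How it is judged (in metres and radians):
On the way, in this order (a step that is already met when the one before it is completed fails the run):
1. the hatch is pushed down onto its seal (0.02 rad or less) with the fastener still unlocked (value of joint hatch below 0.02 rad and value of joint fastener below 0.6 rad), for 0.1 s.
2. the fastener is turned a quarter turn to its stop with the hatch shut (value of joint fastener above 1.42 rad and value of joint hatch below 0.008 rad), for 0.2 s.
At the end, for the whole second after the job is handed in: the fastener stands within 0.15 rad of its locked stop and, let go, the hatch is held flush against its seal (0.008 rad or less) (all of step 2); the robot touches nothing.
It fails at once if the fastener is turned (over 0.6 rad) while the hatch is up (over 0.03 rad) (value of joint fastener above 0.6 rad and value of joint hatch above 0.03 rad).
It fails at once if the hatch is lifted further open (over 0.66 rad) (value of joint hatch above 0.66 rad).
It fails at once if the bottle, the cup or the pot is moved more than 30 mm, lifted or tipped (distance of any of fix_bottle, sample_cup, amber_pot from where it was at the start of the episode above 0.03 m or angle between any of fix_bottle, sample_cup, amber_pot's own z axis and vertical above 0.4 rad).
It also fails if it takes over 48 s, if anything falls off the work surface, if the arm or the gripper's body presses on something with over 40 N, if the wrist force passes 120 N, or if a joint passes its speed limit or range.

### The arm

A 6-joint arm with a two-finger parallel gripper is mounted at the origin on a cart in front of the work surface, level with it; the furniture and walls round the work are solid. World frame = base frame: x ahead of the robot, y to its left, z up, the work surface at z = 0. Lengths are in mm, angles in rad, forces in N, time in s.
With the tool pointing down it reaches from about 275 to 750 mm from the base axis. Payload 10.2 kg.
Tool frame: the origin (TCP) lies between the finger pads; the fingertips stand 17 mm ahead of it and the grasp point (between the pads) lies 2 mm behind it; y points along the fingers, x is the direction in which the jaws open and shut, and the axes are right-handed (so a half turn about y gives the same grasp; the last joint's range is limited). The gripper opens to 85 mm and grips with 20 to 120 N. Pads are 22 mm wide; open, the fingers measure 114 mm over their backs; the gripper's body (76 mm by 85 mm) begins 54 mm behind the grasp point. The pads swing forward as they close: fully open they stand 13 mm farther back than shut.
Start: joints at [-1.344, 0.313, 1.498, -0, 1.331, -0.223], TCP at [228.251, -472.792, 248.294] pointing down, gripper open.
Joint ranges: [-2.94, 2.94], [-0.97, 2.17], [0.19, 2.56], [-1.23, 4.37], [0.02, 3.11], [-2.88, 2.88]. Speed limits (rad/s): [2.39, 2.39, 3.01, 3.14, 3.14, 3.14].

### API

Orientations are given as a unit quaternion [w, x, y, z].
In Python, from rig import ctrl gives the robot as it stands.
- The arm moves only by the tool jog_arm, never from a script. Its argument "targets" is a list of rows, each an object with "offset": the shift along the tool's x, y, z in m, a list of three; "yaw": the turn about the tool's y in rad. In form: [{"offset": [dx, dy, dz], "yaw": yaw}, ...]. A call has 1 to 12 rows; each row is the pose to reach, as a shift and turn from the pose measured when the call began, along the tool's axes at that moment; what a row does not reach only later rows make up. A row lasts 1/12 s, in which the tool goes at most 41.7 mm and 7.16 degrees, less where a joint would pass 70% of its speed; a pose out of reach is approached as far as the arm can. A call with a gripper value outside its range is refused whole. "fingers" is the finger opening in m, from 0 to 0.0854, set as the call begins (left out, the last holds). The fingers move at their own pace and stop on an object; "grip_force" is the grip in N (left out, the last holds). Time passes only in rows, so rows that repeat a pose let the fingers close. It gives the time, the measured TCP pose, the force and the opening at its end, in the units of the state.
- ctrl.sense(): the state, without advancing time (a new reading comes with each control period).
- ctrl.capture(name): name is "side" or "top" or "wrist"; returns a dict with "img" (400x640x3 uint8, red, green, blue), "intrinsics" (3x3 intrinsics, pixels), "T" (4x4, takes a point from camera to world coordinates); the wrist camera has in their place "mount" (4x4, takes a point from camera to tool coordinates, whose origin is the TCP and whose axes are the tool frame's). Camera axes: x right, y up, looking along -z (the intrinsics and any distortion apply to the point x, -y, -z); pixel columns grow to the right and rows downward; lengths in mm; the calibration is good to about 2 mm. A picture is of the moment at which its call begins: read the wrist's pose just before it. There is no depth.
- ctrl.finish_job(): hands the job in, once; it reports no verdict.
Trained networks look in the newest picture that a camera, given by its name, has taken for a name from the list of things; names that differ only in an ending like _2 or _b are one class to them, and where a whole thing is asked for, a point or a joint stands for the part that bears it (a point fixed in the world has none). Each returns a list of dicts, best first, with "score" (0 to 1); they miss things now and then, are a little off and sometimes report something else, mostly with a low value. They report only what shows in the picture. A call takes as long as a camera call.
- ctrl.boxes_of(camera, target): "box" ([left, top, right, bottom] in pixels, round what is visible of it).
- ctrl.regions_of(camera, target): "region" (400x640 bool, what is visible of it) and "box" ([left, top, right, bottom] in pixels, round what is visible of it).
The state is a dict: "time_s": time; "joints": joint angles; "dq": joint speeds; "tau": joint torques, N m; "eef_pos": TCP position; "ee_rot": TCP orientation; "force": force on the tool from outside, world axes, zero at the start; "wrist_torque": the same for the moment, N m; "grip_width": opening from 0.0 (shut) to 1.0 (fully open).
Only numpy, scipy, OpenCV 4.12 (cv2) and the standard library are available. Lean on these libraries where they do the work, as an engineer would, in place of code of your own. Each camera call takes 0.05 s, during which the arm holds its last target.

## Working session

There is one attempt and no reset: what is moved stays moved. The work goes in short steps, Python scripts to look and compute and a tool call to move; the robot and the scene stay as the last step left them, time stands still between calls to the robot, and variables do not carry over. Pictures are saved under pics/ and viewed, and the job is handed in when it is done.

Besides the shell and the picture viewer there is one more tool, called after "Call:" as name(argument=value, ...) on one line, values as JSON. jog_arm: Moves the arm, as the interface text tells. Its arguments: {"type":"object","properties":{"targets":{"type":"array"},"fingers":{"type":"number"},"grip_force":{"type":"number"}},"required":["targets"]}

```bash
mkdir -p pics; ls; cat > h.py <<'E'
import numpy as np, cv2
from rig import ctrl
def save(name,fn):
    c=ctrl.capture(name); cv2.imwrite('pics/'+fn,c['img'][:,:,::-1]); return c
E
python3 - <<'E'
from h import *
s=ctrl.sense(); print({k:np.round(v,3).tolist() for k,v in s.items()})
for n in ['side','top','wrist']:
    c=save(n,n+'1.png')
    print(n,{k:np.round(v,3).tolist() for k,v in c.items() if k!='img'})
    for t in ['filter_unit','hatch_edge','slot_centre','slot_pointer','fix_bottle','sample_cup','amber_pot']:
        print(t,[(np.round(b['box'],1).tolist(),round(b['score'],2)) for b in ctrl.boxes_of(n,t)][:2])
E
```

```text
pics
{'time_s': 0.0, 'joints': [-1.344, 0.313, 1.498, 0.0, 1.331, -0.223], 'dq': [0.0, 0.001, 0.001, 0.0, 0.002, 0.002], 'tau': [-0.002, -41.227, -25.974, -0.0, 0.004, 0.0], 'eef_pos': [228.173, -472.551, 247.71], 'ee_rot': [0.599, -0.599, 0.376, -0.376], 'force': [0.596, -0.072, 0.38], 'wrist_torque': [0.037, 0.034, -0.003], 'grip_width': 1.001}
side {'intrinsics': [[453.664, 0.0, 320.876], [0.0, 453.664, 201.269], [0.0, 0.0, 1.0]], 'T': [[-0.572, 0.658, -0.49, 5.092], [-0.82, -0.452, 0.352, 346.306], [0.01, 0.603, 0.798, 1006.211], [0.0, 0.0, 0.0, 1.0]]}
filter_unit [([285.8, 135.8, 420.0, 262.4], 0.76), ([291.1, 134.7, 419.2, 202.1], 0.53)]
hatch_edge [([288.9, 134.9, 418.1, 201.8], 0.64)]
slot_centre [([336.6, 147.5, 375.9, 164.8], 0.94)]
slot_pointer [([334.9, 145.1, 376.8, 167.9], 0.69)]
fix_bottle []
sample_cup []
amber_pot []
top {'intrinsics': [[363.433, 0.0, 321.136], [0.0, 363.433, 199.211], [0.0, 0.0, 1.0]], 'T': [[0.066, 0.938, -0.341, 259.122], [-0.998, 0.061, -0.025, -61.211], [-0.002, 0.342, 0.94, 908.75], [0.0, 0.0, 0.0, 1.0]]}
filter_unit [([309.9, 150.5, 446.0, 256.1], 0.56)]
hatch_edge [([310.2, 152.1, 446.3, 228.8], 0.64)]
slot_centre [([352.0, 172.7, 399.2, 198.6], 0.98)]
slot_pointer [([352.7, 170.9, 394.6, 195.3], 0.87)]
fix_bottle [([286.4, 226.1, 301.7, 245.0], 0.65), ([427.8, 202.4, 457.7, 230.1], 0.58)]
sample_cup [([426.1, 166.7, 445.0, 182.8], 0.55)]
amber_pot [([286.9, 224.8, 303.6, 244.1], 0.68)]
wrist {'intrinsics': [[275.358, 0.0, 321.948], [0.0, 275.358, 201.458], [0.0, 0.0, 1.0]], 'mount': [[1.0, 0.0, -0.0, 0.561], [-0.0, 0.257, -0.966, -124.1], [-0.0, 0.966, 0.257, 64.131], [0.0, 0.0, 0.0, 1.0]]}
filter_unit []
hatch_edge []
slot_centre []
slot_pointer []
fix_bottle []
sample_cup []
amber_pot []
```

View pics/side1.png

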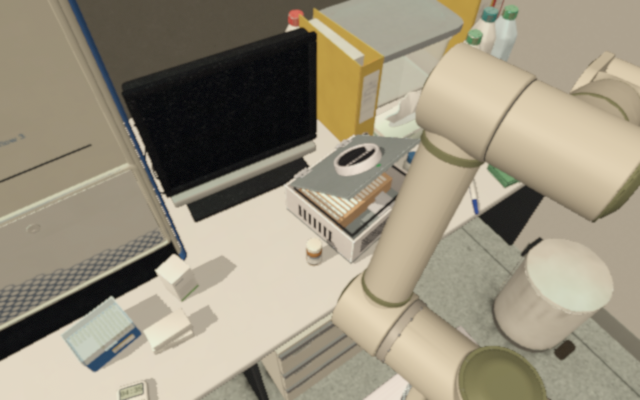

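View pics/top1.png

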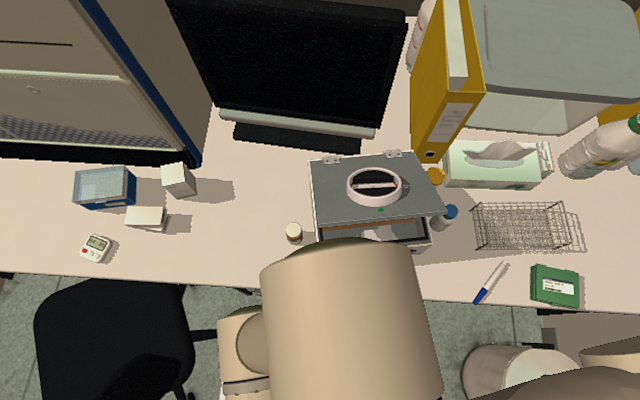

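```bash
python3 - <<'E'
import cv2
a=cv2.imread('pics/top1.png')[130:270,270:470]; cv2.imwrite('pics/top1z.png',cv2.resize(a,(800,560),interpolation=cv2.INTER_CUBIC))
a=cv2.imread('pics/side1.png')[120:280,260:460]; cv2.imwrite('pics/side1z.png',cv2.resize(a,(750,600),interpolation=cv2.INTER_CUBIC))
E
```

```text
(no output)
```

View pics/top1z.png

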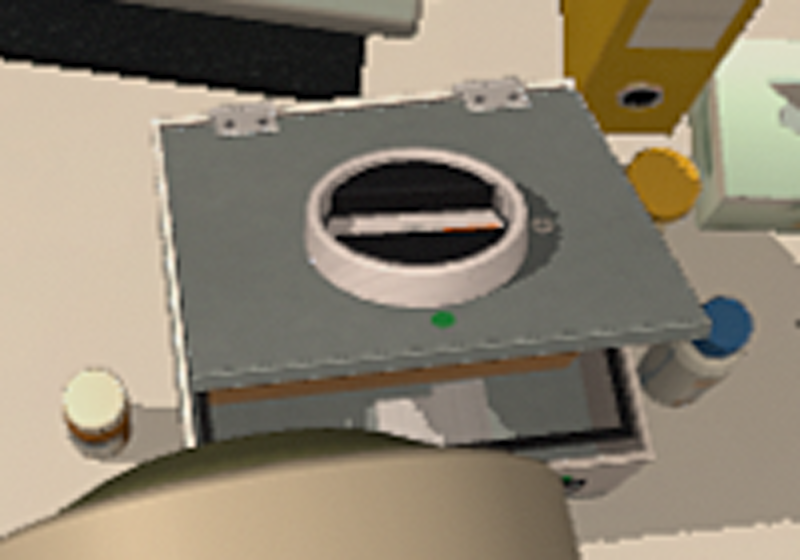

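View pics/side1z.png

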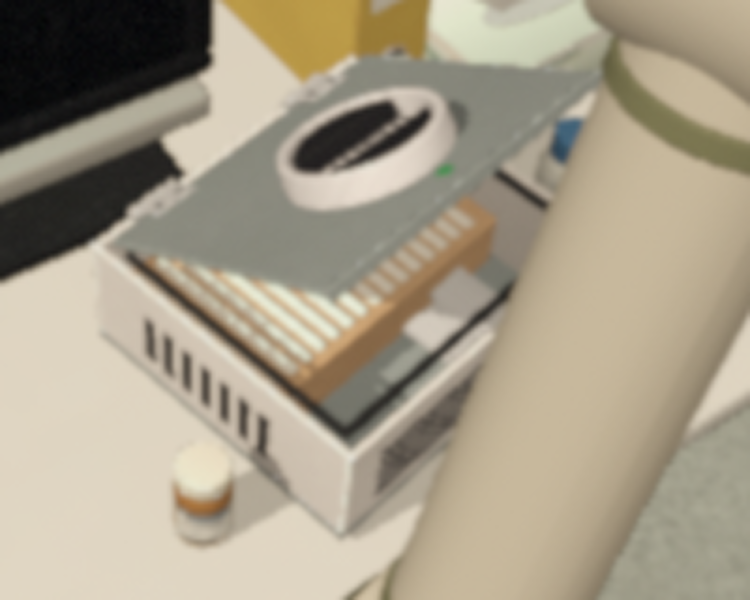

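```bash
cat > fit.py <<'E'
from h import *
from scipy.optimize import least_squares
K={'side':np.array([[453.664,0,320.876],[0,453.664,201.269],[0,0,1]]),'top':np.array([[363.433,0,321.136],[0,363.433,199.211],[0,0,1]])}
def cams():
    return {n:ctrl.capture(n) for n in ['side','top']}
def proj(c,P):
    T=np.array(c['T']);p=T[:3,:3].T@(np.array(P)-T[:3,3]);K=np.array(c['intrinsics'])
    q=K@np.array([p[0],-p[1],-p[2]]);return q[:2]/q[2]
HX=118
def unit(p,P): # unit frame -> world
    x,y,yaw=p[:3];c,s=np.cos(yaw),np.sin(yaw)
    return np.array([x+c*P[0]-s*P[1],y+s*P[0]+c*P[1],P[2]])
def hatch(p,d,yl,h): # d from hinge toward the front, h above hinge plane
    t=p[3]; return unit(p,[HX-d*np.cos(t)-h*np.sin(t)*-1*(-1)*-1,yl,116+d*np.sin(t)+h*np.cos(t)])
E
python3 - <<'E'
from fit import *
C=cams()
obs=[('top','h',(237,126,4),(319.4,225)),('top','h',(237,-126,4),(446.8,211)),
('top','u',(-120,-130,112),(432.5,242.5)),
('side','u',(-120,130,112),(352,239.2)),('side','u',(-120,130,0),(350.7,261.9)),('side','u',(120,130,112),(286.7,185.3)),('side','u',(120,130,0),(287.5,208.5)),
('side','h',(237,126,4),(348,198)),('top','u',(120,130,112),(308.75,161)),('top','h',(149,0,25),(374,180.5))]
# sin sign: opening raises front edge; upper normal = (+sin t, cos t) in unit x,z
def hatch(p,d,yl,h):
    t=p[3]; return unit(p,[HX-d*np.cos(t)+h*np.sin(t),yl,116+d*np.sin(t)+h*np.cos(t)])
def W(p,o): return unit(p,o[2]) if o[1]=='u' else hatch(p,*o[2])
f=lambda p:np.concatenate([proj(C[o[0]],W(p,o))-o[3] for o in obs])
r=least_squares(f,[480,-130,0,.5],loss='soft_l1',x_scale=[10,10,.1,.1])
print(r.x); print(f(r.x).reshape(-1,2).round(1))
E
sed -i 's/^    t=p\[3\]; return.*/    t=p[3]; return unit(p,[HX-d*np.cos(t)+h*np.sin(t),yl,116+d*np.sin(t)+h*np.cos(t)])/' fit.py
```

```text
[ 5.58005726e+02 -1.52070636e+02  1.75332087e-01  5.18057343e-01]
[[-0.3 -0.5]
 [ 1.2 -0.2]
 [ 2.6 -0. ]
 [ 1.6  1.5]
 [-0.1  2.5]
 [-2.6 -1.7]
 [-1.2  1. ]
 [-0.9  0.8]
 [ 0.  -3.1]
 [ 1.   1. ]]
```

```bash
cat >> h.py <<'E'
from scipy.spatial.transform import Rotation as R
def pose():
    s=ctrl.sense(); q=s['ee_rot']; return s,np.array(s['eef_pos']),R.from_quat([q[1],q[2],q[3],q[0]]).as_matrix()
def go(target,yaw=None):
    "needed offset in tool axes, m, for world target mm; yaw to bring tool x onto world angle (deg)"
    s,p,M=pose(); print('t',s['time_s'],'p',p.round(1),'F',np.round(s['force'],1),'grip',round(s['grip_width'],3),'xang',round(np.degrees(np.arctan2(M[1,0],M[0,0])),2),'j',np.round(s['joints'],2))
    print('off',(M.T@(np.array(target)-p)/1000).round(4).tolist())
    if yaw is not None:
        d=(np.degrees(np.arctan2(M[1,0],M[0,0]))-yaw+180)%360-180; print('yaw',round(np.radians(d),4))
E
python3 - <<'E'
from h import *
s,p,M=pose();print(M.round(3))
go([504,-258,330],10-90)
E
```

```text
[[ 0.435  0.     0.901]
 [-0.901  0.     0.435]
 [-0.    -1.     0.   ]]
t 1.3 p [ 228.2 -472.8  248.3] F [ 0.5  1.2 -0.5] grip 1.004 xang -64.23 j [-1.34  0.31  1.5   0.    1.33 -0.22]
off [-0.0735, -0.0817, 0.3417]
yaw 0.2752
```

Call:
jog_arm(targets=[{"offset": [0,-0.03,0.01],"yaw": -0.12},{"offset": [0,-0.06,0.03],"yaw": -0.24},{"offset": [-0.02,-0.082,0.06],"yaw": -0.36},{"offset": [-0.03,-0.082,0.1],"yaw": -0.48},{"offset": [-0.04,-0.082,0.14],"yaw": -0.6},{"offset": [-0.05,-0.082,0.18],"yaw": -0.72},{"offset": [-0.06,-0.082,0.22],"yaw": -0.84},{"offset": [-0.065,-0.082,0.26],"yaw": -0.96},{"offset": [-0.07,-0.082,0.3],"yaw": -1.08},{"offset": [-0.073,-0.082,0.342],"yaw": -1.2},{"offset": [-0.073,-0.082,0.342],"yaw": -1.32},{"offset": [-0.073,-0.082,0.342],"yaw": -1.44}], fingers=0)

```text
time_s: 2.3
eef_pos: [506.0, -256.7, 329.7]
ee_rot: [0.698, -0.697, -0.115, 0.116]
force: [-0.7, -0.2, -0.4]
grip_width: 0.001
```

```bash
python3 - <<'E'
from h import *
go([504,-258,330],100)
E
```

```text
t 2.3 p [ 506.  -256.7  329.7] F [-0.7 -0.2 -0.4] grip 0.001 xang 18.82 j [-0.68  0.37  1.21  0.    1.56 -1.  ]
off [-0.0023, -0.0003, -0.0005]
yaw -1.4168
```

Call:
jog_arm(targets=[{"offset": [0,0,0],"yaw": -0.12},{"offset": [0,0,0],"yaw": -0.24},{"offset": [0,0,0],"yaw": -0.36},{"offset": [0,0,0],"yaw": -0.48},{"offset": [0,0,0],"yaw": -0.6},{"offset": [0,0,0],"yaw": -0.72},{"offset": [0,0,0],"yaw": -0.84},{"offset": [0,0,0],"yaw": -0.96},{"offset": [0,0,0],"yaw": -1.08},{"offset": [0,0,0],"yaw": -1.2},{"offset": [0,0,0],"yaw": -1.31},{"offset": [0,0,0],"yaw": -1.417}])

```text
time_s: 3.3
eef_pos: [506.0, -256.8, 329.6]
ee_rot: [-0.453, 0.453, 0.543, -0.543]
force: [-0.5, -0.3, -0.3]
grip_width: 0.005
```

```bash
python3 - <<'E'
from h import *
go([504,-258,330],100)
s,p,M=pose()
c=save('wrist','wrist2.png')
print([(b['box'].tolist() if hasattr(b['box'],'tolist') else b['box'],b['score']) for b in ctrl.boxes_of('wrist','slot_centre')])
save('top','top2.png'); 
E
```

```text
t 3.3 p [ 506.  -256.8  329.6] F [-0.5 -0.3 -0.3] grip 0.005 xang 100.33 j [-0.68  0.37  1.21  0.    1.56 -2.43]
off [-0.0009, -0.0004, 0.0022]
yaw 0.0057
[([374.6, 246.6, 474.5, 291.4], 0.59)]
```

View pics/wrist2.png

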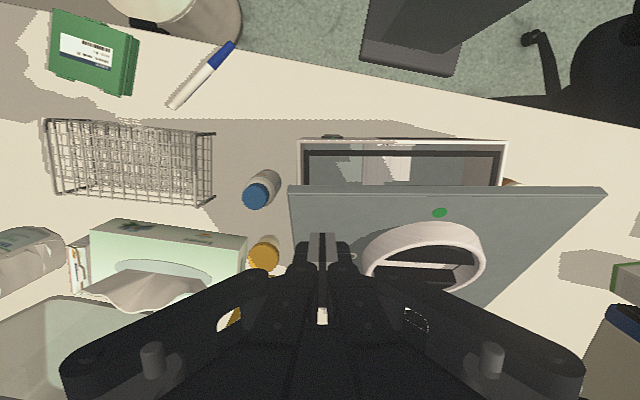

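View pics/top2.png

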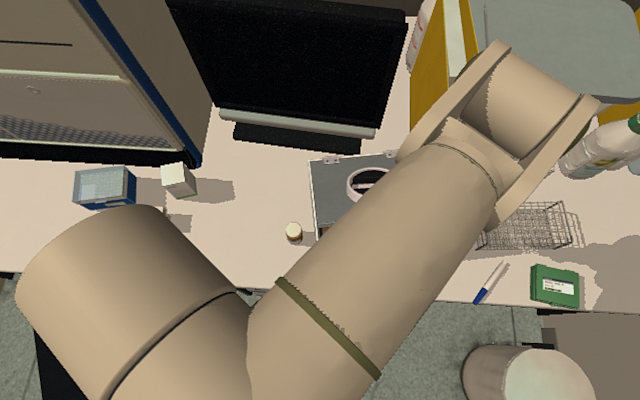

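```bash
python3 - <<'E'
from fit import *
C=cams()
s,p0,M=pose(); c=ctrl.capture('wrist'); mt=np.array(c['mount']); T=np.eye(4);T[:3,:3]=M;T[:3,3]=p0
C['wrist']={'T':T@mt,'intrinsics':c['intrinsics']}
obs=[('top','h',(237,126,4),(319.4,225)),('top','h',(237,-126,4),(446.8,211)),
('top','u',(-120,-130,112),(432.5,242.5)),
('side','u',(-120,130,112),(352,239.2)),('side','u',(-120,130,0),(350.7,261.9)),('side','u',(120,130,112),(286.7,185.3)),('side','u',(120,130,0),(287.5,208.5)),
('side','h',(237,126,4),(348,198)),('top','u',(120,130,112),(308.75,161)),('top','h',(149,0,25),(374,180.5)),
('wrist','u',(-120,-130,112),(297,139)),('wrist','u',(-120,130,112),(508,140)),
('wrist','h',(237,-126,4),(288,186)),('wrist','h',(237,126,4),(606.5,187))]
def W(p,o): return unit(p,o[2]) if o[1]=='u' else hatch(p,*o[2])
f=lambda p:np.concatenate([proj(C[o[0]],W(p,o))-o[3] for o in obs])
for k in (None,'wrist'):
    g=f if k is None else (lambda p:np.concatenate([proj(C[o[0]],W(p,o))-o[3] for o in obs if o[0]==k]))
    r=least_squares(g,[558,-152,.17,.5],loss='soft_l1',x_scale=[10,10,.1,.1])
    p=r.x;print(p.round(3)); print(f(p).reshape(-1,2).round(1).tolist())
    print('edge',hatch(p,237,0,4).round(1),'push',unit(p,[HX-190,-95,120]).round(1),'push open z',hatch(p,221,-95,4).round(1),'slot shut',unit(p,[HX-149,0,122]).round(1))
E
```

```text
[ 5.54652e+02 -1.49794e+02  1.68000e-01  5.25000e-01]
[[-2.0, 0.1], [0.1, 1.2], [1.3, 1.8], [1.2, 3.0], [-0.5, 3.9], [-2.7, -0.9], [-1.2, 1.8], [-1.6, 1.6], [-0.7, -2.3], [-0.1, 2.0], [-1.3, -1.1], [2.4, -1.4], [-0.8, 2.1], [-4.6, 2.1]]
edge [ 470.7 -164.   238.2] push [ 499.6 -255.5  120. ] push open z [ 500.3 -255.4  230.2] slot shut [ 524.1 -155.   122. ]
[ 5.53663e+02 -1.48709e+02  1.69000e-01  5.23000e-01]
[[-2.5, 0.9], [-0.5, 1.8], [0.9, 2.1], [1.2, 3.5], [-0.5, 4.5], [-2.8, -0.4], [-1.4, 2.3], [-1.5, 2.3], [-1.2, -1.9], [-0.7, 2.5], [-0.4, -1.6], [3.5, -2.2], [0.7, 0.8], [-3.3, 0.5]]
edge [ 469.5 -163.1  237.7] push [ 498.7 -254.5  120. ] push open z [ 499.2 -254.4  229.8] slot shut [ 523.1 -153.9  122. ]
```

Call:
jog_arm(targets=[{"offset": [0,0.02,0.002],"yaw": 0},{"offset": [0,0.045,0.003],"yaw": 0},{"offset": [0,0.065,0.004],"yaw": 0},{"offset": [0,0.075,0.004],"yaw": 0},{"offset": [0,0.083,0.004],"yaw": 0},{"offset": [0,0.091,0.004],"yaw": 0},{"offset": [0,0.1,0.004],"yaw": 0},{"offset": [0,0.11,0.004],"yaw": 0},{"offset": [0,0.12,0.004],"yaw": 0},{"offset": [0,0.13,0.004],"yaw": 0},{"offset": [0,0.14,0.004],"yaw": 0},{"offset": [0,0.15,0.004],"yaw": 0}])

```text
time_s: 4.6
eef_pos: [501.9, -257.3, 178.7]
ee_rot: [0.456, -0.455, -0.541, 0.541]
force: [-1.2, -1.0, 1.1]
grip_width: 0.002
```

```bash
python3 - <<'E'
from h import *
go([504,-258,137],100)
save('wrist','wrist3.png')
E
```

```text
t 4.6 p [ 501.9 -257.3  178.7] F [-1.2 -1.   1.1] grip 0.002 xang 99.87 j [-0.68  0.46  1.48 -0.    1.21 -2.42]
off [-0.001, 0.0416, -0.002]
yaw -0.0023
```

View pics/wrist3.png

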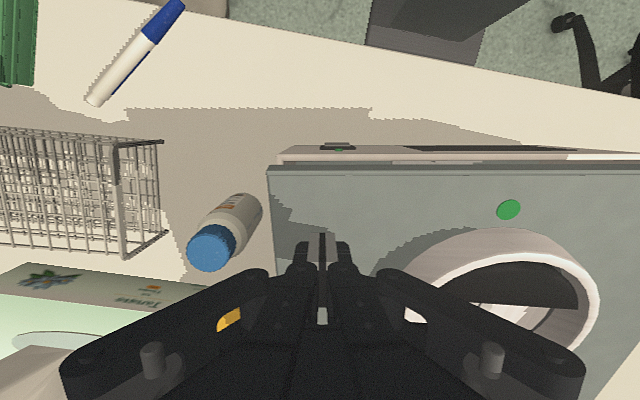

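Call:
jog_arm(targets=[{"offset": [0,0.01,0],"yaw": 0},{"offset": [0,0.02,0],"yaw": 0},{"offset": [0,0.028,0],"yaw": 0},{"offset": [0,0.034,0],"yaw": 0},{"offset": [0,0.037,0],"yaw": 0},{"offset": [0,0.039,0],"yaw": 0},{"offset": [0,0.04,0],"yaw": 0},{"offset": [0,0.04,0],"yaw": 0}])

```text
time_s: 5.32
eef_pos: [501.1, -256.7, 137.1]
ee_rot: [0.457, -0.454, -0.541, 0.541]
force: [-2.3, 0.8, 2.7]
grip_width: 0.0
```

```bash
python3 - <<'E'
from h import *
go([504,-258,137],100)
save('wrist','wrist4.png');save('side','side4.png')
E
```

```text
t 5.3167 p [ 501.1 -256.7  137.1] F [-2.3  0.8  2.7] grip 0.0 xang 99.86 j [-0.68  0.5   1.52 -0.    1.12 -2.42]
off [-0.0018, 0.0001, -0.0027]
yaw -0.0024
```

View pics/wrist4.png

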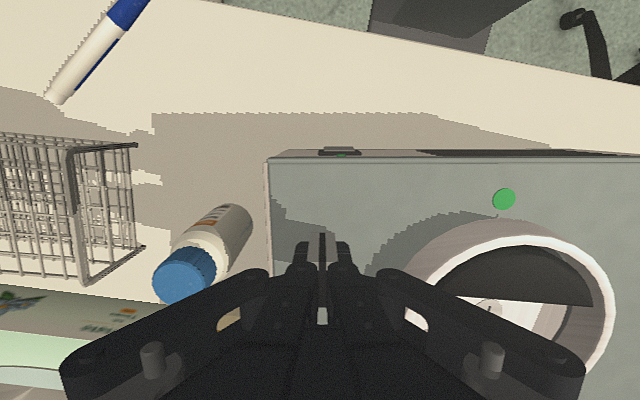

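Call:
jog_arm(targets=[{"offset": [0,0.001,0],"yaw": 0},{"offset": [0,0.002,0],"yaw": 0},{"offset": [0,0.003,0],"yaw": 0},{"offset": [0,0.003,0],"yaw": 0}])

```text
time_s: 5.75
eef_pos: [501.2, -256.8, 136.0]
ee_rot: [0.456, -0.454, -0.541, 0.541]
force: [-8.9, 4.1, 17.4]
grip_width: -0.004
```

Call:
jog_arm(targets=[{"offset": [0,0.002,0],"yaw": 0},{"offset": [0,0.003,0],"yaw": 0},{"offset": [0,0.003,0],"yaw": 0}])

```text
time_s: 6.0
eef_pos: [501.2, -256.8, 135.9]
ee_rot: [0.456, -0.454, -0.541, 0.542]
force: [-11.0, 6.2, 25.3]
grip_width: 0.002
```

```bash
python3 - <<'E'
from h import *
go([524,-155,175],100)
save('wrist','wrist5.png');save('side','side5.png')
E
python3 - <<'E'
import cv2
a=cv2.imread('pics/side5.png')[120:280,260:460]; cv2.imwrite('pics/side5z.png',cv2.resize(a,(750,600),interpolation=cv2.INTER_CUBIC))
E
```

```text
t 6.0 p [ 501.2 -256.8  135.9] F [-11.    6.2  25.3] grip 0.002 xang 99.9 j [-0.68  0.51  1.52 -0.    1.11 -2.42]
off [0.0964, -0.0391, -0.0399]
yaw -0.0017
```

View pics/side5z.png

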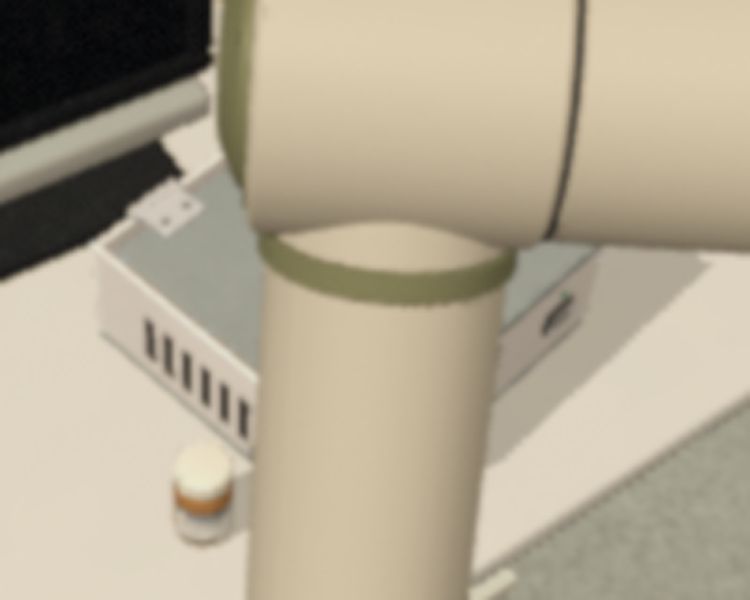

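Call:
jog_arm(targets=[{"offset": [0,-0.03,0],"yaw": 0},{"offset": [0,-0.06,0],"yaw": 0},{"offset": [0.02,-0.09,-0.01],"yaw": 0},{"offset": [0.05,-0.11,-0.02],"yaw": 0},{"offset": [0.08,-0.12,-0.03],"yaw": 0},{"offset": [0.096,-0.12,-0.04],"yaw": 0},{"offset": [0.096,-0.12,-0.04],"yaw": 0},{"offset": [0.096,-0.12,-0.04],"yaw": 0}], fingers=0.045)

```text
time_s: 6.77
eef_pos: [524.6, -154.9, 255.9]
ee_rot: [0.455, -0.454, -0.541, 0.542]
force: [-1.0, 0.7, 0.7]
grip_width: 0.532
```

```bash
python3 - <<'E'
from fit import *
go([524,-155,175],100)
s,p,M=pose()
c=save('wrist','wrist6.png')
for t in ['slot_centre','slot_pointer','hatch_edge']:print(t,[(np.round(b['box'],1).tolist(),round(b['score'],2)) for b in ctrl.boxes_of('wrist',t)][:2])
T=np.eye(4);T[:3,:3]=M;T[:3,3]=p;C={'T':T@np.array(c['mount']),'intrinsics':c['intrinsics']}
np.savez('w6.npz',T=C['T'],K=C['intrinsics'])
im=c['img'][:,:,::-1].copy()
q=[554.6,-149.8,.168,0.013]
for r,h,col in [(58,25,(0,0,255)),(50,25,(0,255,255)),(47,8,(255,0,255))]:
    for a in np.linspace(0,6.28,120):
        u=proj(C,hatch(q,149-r*np.cos(a),r*np.sin(a),h)); cv2.circle(im,tuple(int(round(v)) for v in u),0,col,-1)
for d in (('u',(-120,-130,112)),('u',(-120,130,112))):
    u=proj(C,unit(q,d[1])); cv2.circle(im,tuple(int(round(v)) for v in u),2,(0,0,255),-1)
cv2.imwrite('pics/w6o.png',im)
E
```

```text
t 6.7667 p [ 524.6 -154.9  255.9] F [-1.   0.7  0.7] grip 0.532 xang 100.0 j [-0.5   0.36  1.42 -0.    1.37 -2.25]
off [-0.0001, 0.0809, 0.0005]
yaw -0.0001
slot_centre [([275.6, 147.0, 371.2, 249.2], 0.75)]
slot_pointer [([273.8, 147.9, 370.9, 251.9], 0.69)]
hatch_edge [([181.5, 95.7, 466.8, 314.4], 0.67)]
```

View pics/w6o.png

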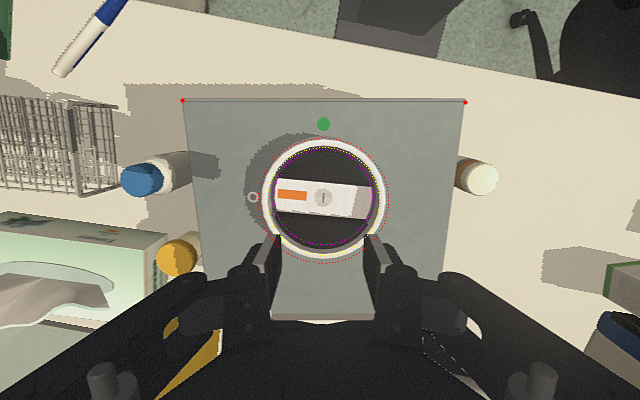

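View pics/wrist6.png

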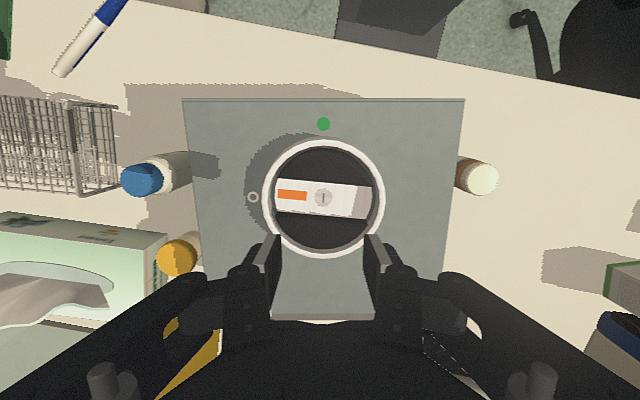

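```bash
python3 - <<'E'
from fit import *
z=np.load('w6.npz');C={'T':z['T'],'intrinsics':z['K']}
q=[554.6,-149.8,.168,0.013]
im=cv2.imread('pics/wrist6.png')
for h in (25,):
    P=np.array([proj(C,hatch(q,149-58*np.cos(a),58*np.sin(a),h)) for a in np.linspace(0,6.28,120)]);print('pred outer',P.min(0),P.max(0))
    P=np.array([proj(C,hatch(q,149-50*np.cos(a),50*np.sin(a),h)) for a in np.linspace(0,6.28,120)]);print('pred inner',P.min(0),P.max(0))
print('pred centre',proj(C,hatch(q,149,0,6)),'green side pt',proj(C,hatch(q,149+72,0,4)))
def back(u,zz):
    K=C['intrinsics'];d=np.linalg.inv(K)@np.array([*u,1]);d=C['T'][:3,:3]@np.array([d[0],-d[1],-d[2]]);o=C['T'][:3,3];return o+d*(zz-o[2])/d[2]
for u in [(323.3,198)]: print('centre',back(u,124).round(1))
print('green',back((323.5,124),122.5).round(1),'ring',back((253,197.5),122).round(1))
print('slot edges L/R ends', [back(u,141).round(1) for u in [(277,178),(372,186)]], [back(u,124).round(1) for u in [(275,211),(366,219)]])
a=cv2.resize(im[130:270,240:410],(800,659),interpolation=cv2.INTER_CUBIC)[:600];cv2.imwrite('pics/w6z.png',a)
E
```

```text
pred outer [257.80918325 137.41785018] [387.94942957 262.67705192]
pred inner [266.82031859 147.13556723] [378.94442631 255.00575595]
pred centre [322.80973583 198.51169588] green side pt [323.38716488 120.32833447]
centre [ 523.5 -154.6  124. ]
green [ 456.2 -166.4  122.5] ring [ 535.3 -221.5  122. ]
slot edges L/R ends [array([ 508.5, -198.6,  141. ]), array([ 501.1, -114.9,  141. ])] [array([ 544.5, -198.5,  124. ]), array([ 537.1, -109.7,  124. ])]
```

View pics/w6z.png

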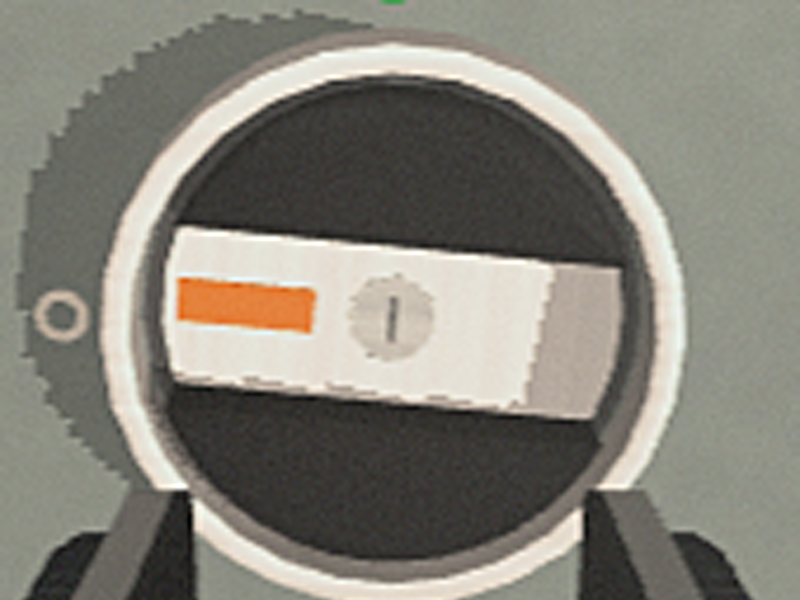

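Call:
jog_arm(targets=[{"offset": [0,0.03,0.001],"yaw": 0.087},{"offset": [0,0.06,0.001],"yaw": 0.087},{"offset": [0,0.08,0.001],"yaw": 0.087},{"offset": [0,0.09,0.001],"yaw": 0.087},{"offset": [0,0.098,0.001],"yaw": 0.087},{"offset": [0,0.104,0.001],"yaw": 0.087},{"offset": [0,0.109,0.001],"yaw": 0.087},{"offset": [0,0.113,0.001],"yaw": 0.087},{"offset": [0,0.115,0.001],"yaw": 0.087},{"offset": [0,0.115,0.001],"yaw": 0.087}])

```text
time_s: 7.8
eef_pos: [522.9, -156.5, 140.5]
ee_rot: [0.479, -0.478, -0.52, 0.521]
force: [0.4, -0.1, 0.4]
grip_width: 0.526
```

```bash
python3 - <<'E'
from h import *
go([523.5,-154.6,135],95)
save('wrist','wrist7.png')
E
```

```text
t 7.8 p [ 522.9 -156.5  140.5] F [ 0.4 -0.1  0.4] grip 0.526 xang 94.85 j [-0.51  0.47  1.57 -0.    1.1  -2.16]
off [0.0018, 0.0055, -0.0007]
yaw -0.0027
```

View pics/wrist7.png

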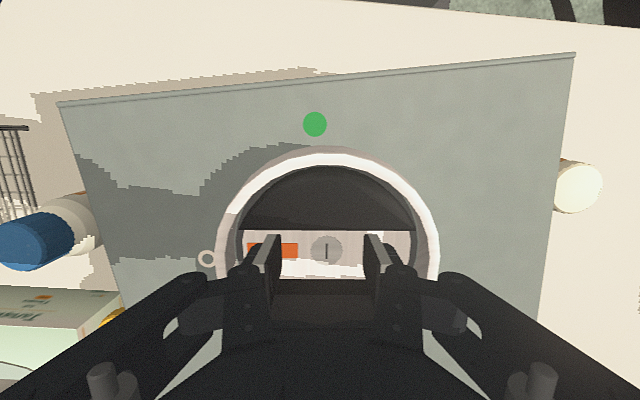

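Call:
jog_arm(targets=[{"offset": [0.002,0.002,0],"yaw": 0},{"offset": [0.002,0.004,0],"yaw": 0},{"offset": [0.002,0.006,0],"yaw": 0},{"offset": [0.002,0.007,0],"yaw": 0},{"offset": [0.002,0.007,0],"yaw": 0}])

```text
time_s: 8.27
eef_pos: [523.2, -154.7, 136.4]
ee_rot: [0.478, -0.479, -0.52, 0.521]
force: [-6.8, 1.7, 21.1]
grip_width: 0.527
```

Call:
jog_arm(targets=[{"offset": [0,0.0005,0],"yaw": 0.08},{"offset": [0,0.0005,0],"yaw": 0.16},{"offset": [0,0.0005,0],"yaw": 0.24},{"offset": [0,0.0005,0],"yaw": 0.32},{"offset": [0,0.0005,0],"yaw": 0.4},{"offset": [0,0.0005,0],"yaw": 0.48},{"offset": [0,0.0005,0],"yaw": 0.56},{"offset": [0,0.0005,0],"yaw": 0.64},{"offset": [0,0.0005,0],"yaw": 0.72},{"offset": [0,0.0005,0],"yaw": 0.72}])

```text
time_s: 9.1
eef_pos: [523.1, -154.6, 137.3]
ee_rot: [-0.631, 0.632, 0.317, -0.318]
force: [-4.5, 1.1, 11.0]
grip_width: 0.528
```

```bash
python3 - <<'E'
from h import *
go([523.5,-154.6,136],10)
print(ctrl.sense()['wrist_torque'])
save('wrist','wrist8.png')
E
```

```text
t 9.1 p [ 523.1 -154.6  137.3] F [-4.5  1.1 11. ] grip 0.528 xang 53.38 j [-0.5   0.47  1.58 -0.    1.09 -1.43]
off [0.0003, 0.0013, -0.0003]
yaw 0.7572
[ 0.25688466  0.84486074 -0.07724644]
```

View pics/wrist8.png

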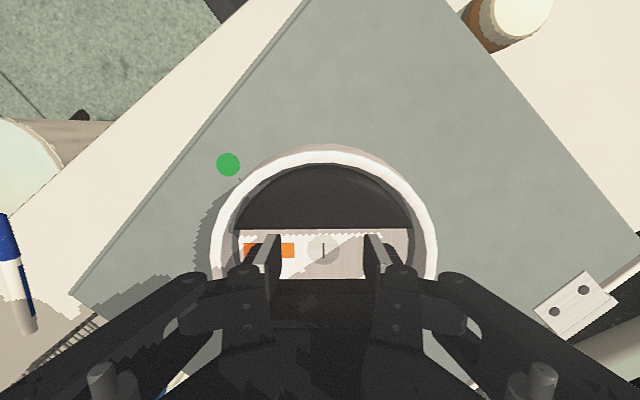

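Call:
jog_arm(targets=[{"offset": [0,0.0005,0],"yaw": 0.08},{"offset": [0,0.0005,0],"yaw": 0.16},{"offset": [0,0.0005,0],"yaw": 0.24},{"offset": [0,0.0005,0],"yaw": 0.32},{"offset": [0,0.0005,0],"yaw": 0.4},{"offset": [0,0.0005,0],"yaw": 0.48},{"offset": [0,0.0005,0],"yaw": 0.56},{"offset": [0,0.0005,0],"yaw": 0.64},{"offset": [0,0.0005,0],"yaw": 0.72},{"offset": [0,0.0005,0],"yaw": 0.76},{"offset": [0,0.0005,0],"yaw": 0.76}])

```text
time_s: 10.07
eef_pos: [523.3, -155.1, 137.7]
ee_rot: [-0.703, 0.706, 0.061, -0.061]
force: [-2.5, -1.4, 7.7]
grip_width: 0.525
```

```bash
python3 - <<'E'
from h import *
go([523.5,-154.6,136],10)
print(ctrl.sense()['wrist_torque'])
save('wrist','wrist9.png')
E
```

```text
t 10.0667 p [ 523.3 -155.1  137.7] F [-2.5 -1.4  7.7] grip 0.525 xang 9.9 j [-0.5   0.47  1.58 -0.    1.09 -0.67]
off [0.0002, 0.0017, 0.0005]
yaw -0.0017
[-0.21260529  0.52649498  0.01555763]
```

View pics/wrist9.png

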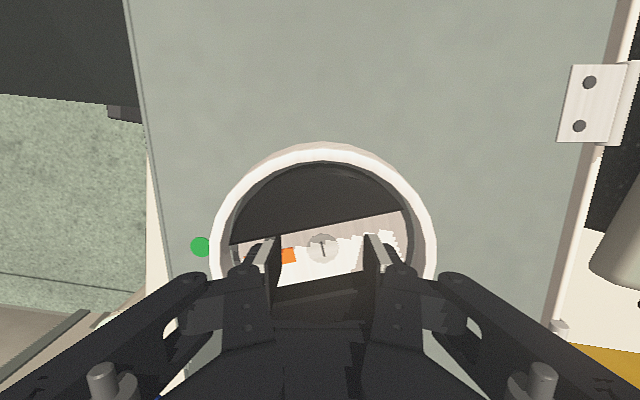

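Call:
jog_arm(targets=[{"offset": [0,0.0005,0],"yaw": 0.06},{"offset": [0,0.0005,0],"yaw": 0.12},{"offset": [0,0.0005,0],"yaw": 0.16},{"offset": [0,0.0005,0],"yaw": 0.2},{"offset": [0,0.0005,0],"yaw": 0.23},{"offset": [0,0.0005,0],"yaw": 0.23}])

```text
time_s: 10.62
eef_pos: [523.3, -155.0, 137.7]
ee_rot: [-0.706, 0.708, -0.019, 0.02]
force: [-2.8, 0.9, 5.4]
grip_width: 0.528
```

```bash
python3 - <<'E'
from h import *
go([523.5,-154.6,136],10)
print(ctrl.sense()['wrist_torque'])
save('wrist','wrist10.png')
E
```

```text
t 10.6167 p [ 523.3 -155.   137.7] F [-2.8  0.9  5.4] grip 0.528 xang -3.21 j [-0.5   0.47  1.58 -0.    1.09 -0.44]
off [0.0002, 0.0017, 0.0004]
yaw -0.2306
[0.16018794 0.61405198 0.0376504 ]
```

View pics/wrist10.png

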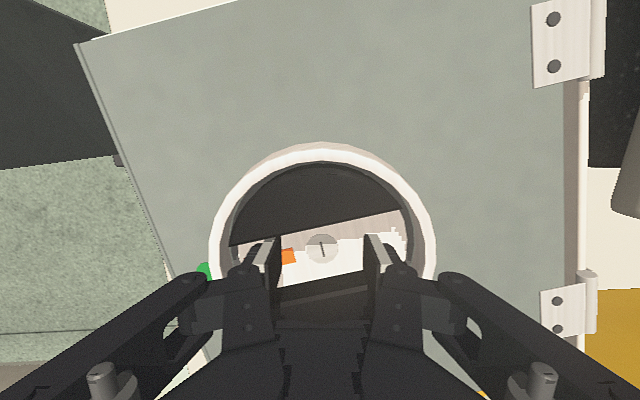

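Call:
jog_arm(targets=[{"offset": [0,0.0005,0],"yaw": 0.03},{"offset": [0,0.0005,0],"yaw": 0.06},{"offset": [0,0.0005,0],"yaw": 0.09},{"offset": [0,0.0005,0],"yaw": 0.12},{"offset": [0,0.0005,0],"yaw": 0.12}])

```text
time_s: 11.08
eef_pos: [523.7, -154.1, 137.8]
ee_rot: [-0.703, 0.706, -0.058, 0.06]
force: [0.5, 5.2, 4.5]
grip_width: 0.525
```

```bash
python3 - <<'E'
from h import *
go([523.5,-154.6,136],10)
print(ctrl.sense()['wrist_torque'])
save('wrist','wrist11.png')
E
```

```text
t 11.0833 p [ 523.7 -154.1  137.8] F [0.5 5.2 4.5] grip 0.525 xang -9.6 j [-0.5   0.47  1.58 -0.    1.09 -0.33]
off [-0.0001, 0.0018, -0.0006]
yaw -0.3422
[0.87714291 0.01835175 3.27746099]
```

View pics/wrist11.png

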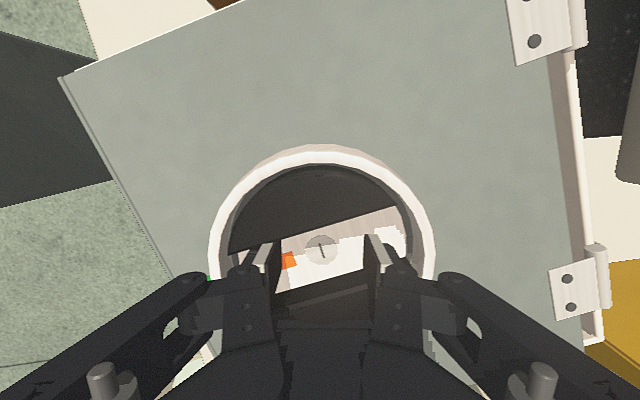

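Call:
jog_arm(targets=[{"offset": [0,0,0],"yaw": 0},{"offset": [0,0,0],"yaw": -0.08},{"offset": [0,0,0],"yaw": -0.16},{"offset": [0,0,0],"yaw": -0.24},{"offset": [0,-0.001,0],"yaw": -0.29},{"offset": [0,-0.01,0],"yaw": -0.29},{"offset": [0,-0.025,0],"yaw": -0.29},{"offset": [0,-0.06,0],"yaw": -0.29},{"offset": [0,-0.1,0],"yaw": -0.29},{"offset": [0,-0.13,0],"yaw": -0.29},{"offset": [0,-0.13,0],"yaw": -0.29}])

```text
time_s: 12.05
eef_pos: [525.0, -154.3, 274.8]
ee_rot: [-0.702, 0.709, 0.047, -0.039]
force: [0.3, -0.5, 0.6]
grip_width: 0.526
```

```bash
python3 - <<'E'
from fit import *
go([523.5,-154.6,136],10)
s,p,M=pose()
c=save('wrist','wrist12.png')
T=np.eye(4);T[:3,:3]=M;T[:3,3]=p;np.savez('w12.npz',T=T@np.array(c['mount']),K=c['intrinsics'])
E
```

```text
t 12.05 p [ 525.  -154.3  274.8] F [ 0.3 -0.5  0.6] grip 0.526 xang 6.95 j [-0.5   0.34  1.4  -0.    1.39 -0.62]
off [-0.0031, 0.1388, 0.0014]
yaw -0.0532
```

View pics/wrist12.png

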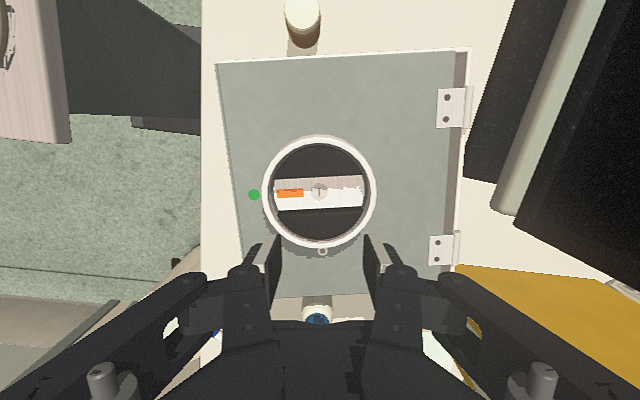

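```bash
python3 - <<'E'
from fit import *
z=np.load('w12.npz');C={'T':z['T'],'intrinsics':z['K']}
im=cv2.imread('pics/wrist12.png')
def back(u,zz):
    K=C['intrinsics'];d=np.linalg.inv(K)@np.array([*u,1]);d=C['T'][:3,:3]@np.array([d[0],-d[1],-d[2]]);o=C['T'][:3,3];return o+d*(zz-o[2])/d[2]
hsv=cv2.cvtColor(im,cv2.COLOR_BGR2HSV)
def cen(lo,hi,box):
    m=cv2.inRange(hsv,lo,hi);k=np.zeros_like(m);x0,y0,x1,y1=box;k[y0:y1,x0:x1]=m[y0:y1,x0:x1];ys,xs=np.nonzero(k);return np.array([xs.mean(),ys.mean()]),np.c_[xs,ys]
o,op=cen((5,150,120),(20,255,255),(262,180,310,205));g,_=cen((50,100,60),(85,255,255),(240,180,265,210))
print(o,g)
vx=cv2.fitLine(op.astype(np.float32),cv2.DIST_L2,0,.01,.01).ravel();print(vx)
a=back(vx[2:]-12*vx[:2],122);b=back(vx[2:]+12*vx[:2],122);d=b-a;print('stripe ang',np.degrees(np.arctan2(d[1],d[0])))
gc=back(g,120);oc=back(o,122);cc=back((319.5,191.5),122);print(gc,oc,cc)
f=lambda a,b:np.degrees(np.arctan2((b-a)[1],(b-a)[0]))
print('dot->centre',f(gc,cc),'stripe->centre',f(oc,cc))
cv2.imwrite('pics/w12z.png',cv2.resize(im[40:310,200:480],(622,600),interpolation=cv2.INTER_CUBIC))
save('side','side12.png')
a=cv2.imread('pics/side12.png')[120:280,260:460]; cv2.imwrite('pics/side12z.png',cv2.resize(a,(750,600),interpolation=cv2.INTER_CUBIC))
E
```

```text
[289.56937799 192.83253589] [253.34042553 194.23404255]
[ 9.9868608e-01 -5.1245511e-02  2.8956937e+02  1.9283253e+02]
stripe ang 9.814106906538381
[ 455.88592021 -166.72348305  120.        ] [ 493.21218366 -160.27612925  122.        ] [ 523.68194154 -155.22357677  122.        ]
dot->centre 9.627166671410395 stripe->centre 9.415221143453508
```

View pics/w12z.png

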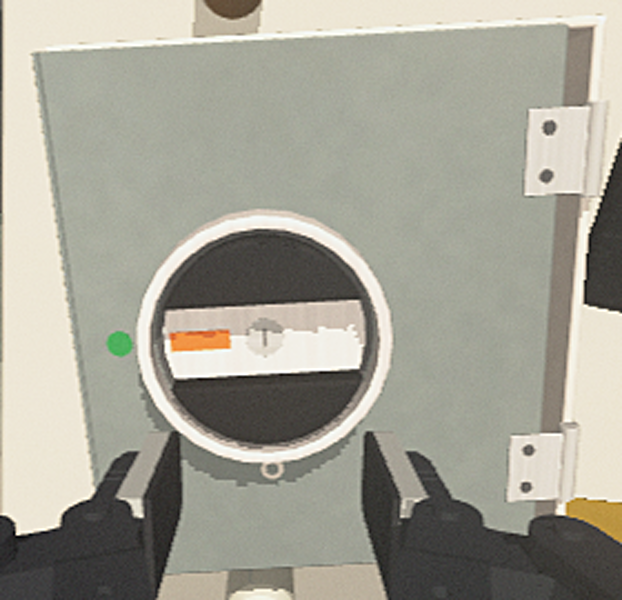

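View pics/side12z.png

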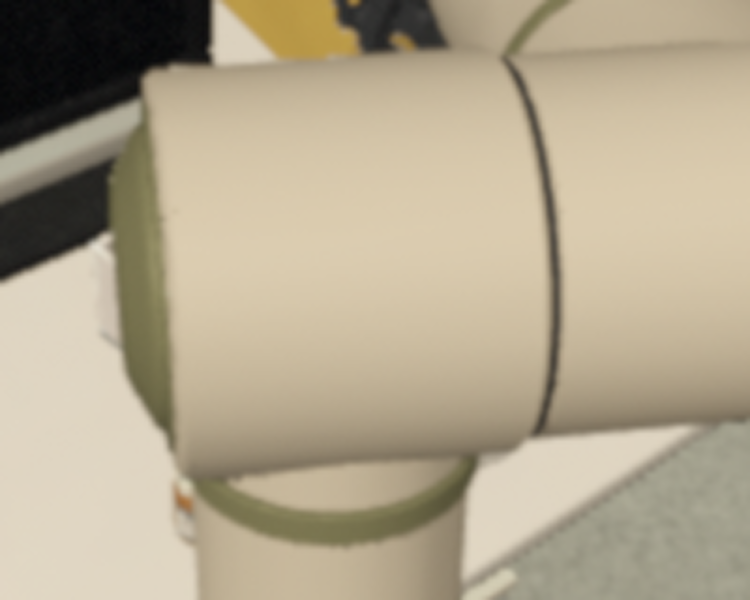

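Call:
jog_arm(targets=[{"offset": [-0.01,0,-0.03],"yaw": 0},{"offset": [-0.02,0,-0.06],"yaw": 0},{"offset": [-0.036,0,-0.099],"yaw": 0},{"offset": [-0.036,0.03,-0.099],"yaw": 0},{"offset": [-0.036,0.06,-0.099],"yaw": 0},{"offset": [-0.036,0.09,-0.099],"yaw": 0},{"offset": [-0.036,0.115,-0.099],"yaw": 0},{"offset": [-0.036,0.125,-0.099],"yaw": 0},{"offset": [-0.036,0.129,-0.099],"yaw": 0},{"offset": [-0.036,0.129,-0.099],"yaw": 0},{"offset": [-0.036,0.129,-0.099],"yaw": 0}], fingers=0)

```text
time_s: 13.07
eef_pos: [500.9, -257.2, 141.3]
ee_rot: [-0.704, 0.708, 0.045, -0.041]
force: [-0.9, -0.7, -0.8]
grip_width: 0.004
```

Call:
jog_arm(targets=[{"offset": [0,0.001,0],"yaw": 0},{"offset": [0,0.0015,0],"yaw": 0},{"offset": [0,0.0015,0],"yaw": 0},{"offset": [0,0.0015,0],"yaw": 0}])

```text
time_s: 13.4
eef_pos: [501.0, -257.2, 140.3]
ee_rot: [-0.703, 0.708, 0.045, -0.041]
force: [0.5, -0.7, -0.0]
grip_width: 0.001
```

Call:
jog_arm(targets=[{"offset": [0,0.0006,0],"yaw": 0},{"offset": [0,0.0006,0],"yaw": 0},{"offset": [0,0.0006,0],"yaw": 0}])

```text
time_s: 13.65
eef_pos: [501.0, -257.3, 139.8]
ee_rot: [-0.703, 0.708, 0.045, -0.041]
force: [0.2, 0.5, -1.1]
grip_width: -0.002
```

Call:
jog_arm(targets=[{"offset": [0,0.0006,0],"yaw": 0},{"offset": [0,0.0006,0],"yaw": 0},{"offset": [0,0.0006,0],"yaw": 0}])

```text
time_s: 13.9
eef_pos: [501.0, -257.2, 139.1]
ee_rot: [-0.703, 0.708, 0.045, -0.041]
force: [-0.0, -1.3, -0.0]
grip_width: 0.002
```

Call:
jog_arm(targets=[{"offset": [0,0.0008,0],"yaw": 0},{"offset": [0,0.0008,0],"yaw": 0},{"offset": [0,0.0008,0],"yaw": 0}])

```text
time_s: 14.15
eef_pos: [501.0, -257.2, 138.2]
ee_rot: [-0.703, 0.708, 0.045, -0.041]
force: [0.3, 0.2, -0.2]
grip_width: -0.001
```

Call:
jog_arm(targets=[{"offset": [0,0.0008,0],"yaw": 0},{"offset": [0,0.0008,0],"yaw": 0},{"offset": [0,0.0008,0],"yaw": 0}])

```text
time_s: 14.4
eef_pos: [501.0, -257.3, 137.6]
ee_rot: [-0.703, 0.708, 0.045, -0.041]
force: [-0.0, 1.5, 2.5]
grip_width: -0.001
```

Call:
jog_arm(targets=[{"offset": [0,0.0008,0],"yaw": 0},{"offset": [0,0.0008,0],"yaw": 0},{"offset": [0,0.0008,0],"yaw": 0}])

```text
time_s: 14.65
eef_pos: [501.1, -257.3, 137.4]
ee_rot: [-0.703, 0.708, 0.045, -0.041]
force: [-2.6, 2.4, 5.6]
grip_width: 0.001
```

Call:
jog_arm(targets=[{"offset": [0,-0.01,0],"yaw": 0},{"offset": [0,-0.04,0],"yaw": 0},{"offset": [0,-0.08,0],"yaw": 0},{"offset": [0,-0.12,0.01],"yaw": 0},{"offset": [0,-0.14,0.03],"yaw": 0},{"offset": [0,-0.14,0.05],"yaw": 0},{"offset": [0,-0.14,0.05],"yaw": 0},{"offset": [0,-0.14,0.05],"yaw": 0}])

```text
time_s: 15.32
eef_pos: [494.1, -206.3, 277.5]
ee_rot: [-0.703, 0.708, 0.046, -0.041]
force: [-0.2, 0.7, -0.4]
grip_width: 0.002
```

```bash
python3 - <<'E'
from h import *
go([523.5,-154.6,136],10)
save('wrist','wrist13.png')
E
```

```text
t 15.3167 p [ 494.1 -206.3  277.5] F [-0.2  0.7 -0.4] grip 0.002 xang 7.03 j [-0.61  0.31  1.42 -0.    1.4  -0.74]
off [0.0347, 0.1413, 0.0488]
yaw -0.0518
```

View pics/wrist13.png

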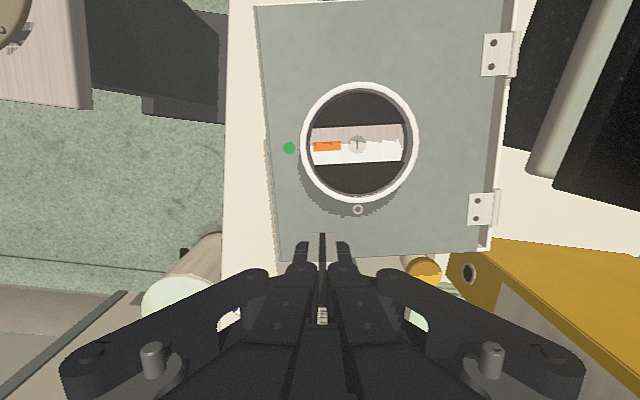

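The last picture shows the hatch shut, with the orange stripe at (327,146) pointing to the green dot at (289,148). The arm is clear above it.

```bash
python3 -c "
from rig import ctrl
print(ctrl.finish_job())"
```

```text
the job is handed in; nothing more can be done
None
```

The hatch is shut and locked, and I handed the job in at about 15 s. No verdict came back.

I pushed the hatch down with closed fingertips on its bare right-hand side until it stopped hard at about 25 N. Then I set both fingertips, part-open, in the slot and turned it clockwise until the torque rose to 3.3 N m at the stop, and backed out.

**Last checks**
- **Fastener:** the orange stripe points along 9.4–9.8° in the world frame. The line from the green dot to the centre is at 9.6°, so the fastener is within about 0.3° of locked.
- **Hatch:** a light touch after letting go met firm contact at a tool height of 137.6 mm. That works out to about 0.003 rad, against roughly 139.4 mm if the seal had pushed it back up. This figure assumes the first push reached the -0.005 rad stop.
- **Robot:** it ended about 140 mm above the hatch, with the measured force near zero.
- **Loose items:** the bottle, cup and pot stood upright in the wrist pictures wherever they showed. Nothing suggests they were touched, but I did not re-measure their positions at the end.

The first camera fit of the unit's position was off by up to about 4 pixels at some points. I corrected the slot position from a close wrist picture before going in.

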